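Change over the drop-front cabinets

TASK

Drilling is finished and sanding comes next. First push the drop-front of the wide plywood cabinet (the drill-bit cabinet), which was left hanging open, back up until it is fully shut; then pull the drop-front of the narrow plywood cabinet (the sanding cabinet) all the way down until it lies flat, and let go. The wide one must stay shut.

Things in the scene. Friction and masses are not known exactly. Their poses are not given: they have to be found in the camera images.
- wide_bar (a point): Middle of the round steel grip bar (10 mm thick, 84 mm clear between its legs) of the loop handle on the wide cabinet's drop-front. The loop lies in the panel's plane, past its free edge: 42 mm clear between bar and panel, so a finger fits each side from above. Axes: y along the bar, z from hinge to bar, x through the panel, into the cabinet when shut. Level hinge line 145 mm along -z, 50 mm above the worktop.
- wide_door (a joint): Drop-front angle of the wide plywood cabinet (220 mm wide, 155 high, 130 deep, fixed to the bench), rad: 0 = upright, shut (bar 195 mm above the worktop, 40 above the cabinet top); 1.57 = level, fully open (bar 50 mm above the worktop). Stops at both. A friction hinge (under 3 N at the bar) holds it where it is let go; no latch. Starts open, at 1.1 to 1.5.
- narrow_bar (a point): Middle of the round steel grip bar (10 mm thick, 84 mm clear between its legs) of the loop handle on the narrow cabinet's drop-front. The loop lies in the panel's plane, past its free edge: 42 mm clear between bar and panel, so a finger fits each side from above. Axes: y along the bar, z from hinge to bar, x through the panel, into the cabinet when shut. Level hinge line 145 mm along -z, 50 mm above the worktop.
- narrow_door (a joint): Drop-front angle of the narrow plywood cabinet (170 mm wide, 155 high, 130 deep, fixed to the bench), rad: 0 = upright, shut (bar 195 mm above the worktop, 40 above the cabinet top); 1.57 = level, fully open (bar 50 mm above the worktop). Stops at both. A friction hinge (under 3 N at the bar) holds it where it is let go; no latch. Starts shut.

How it is judged:
By the outcome, as a careful person would: the job done as asked, in the order asked, and still so for the second after the job is handed in, with the robot touching nothing.
It also fails if it takes over 51 s, if anything falls off the work surface, if the arm or the gripper's body presses on something with over 40 N, if the wrist force passes 120 N, or if a joint passes its speed limit or range.

ROBOT

A 6-joint arm with a two-finger parallel gripper is mounted at the origin on a cart in front of the work surface, level with it; the furniture and walls round the work are solid. World frame = base frame: x ahead of the robot, y to its left, z up, the work surface at z = 0. Lengths are in m, angles in rad, forces in N, time in s.
With the tool pointing down it reaches from about 0.325 to 1 m from the base axis. Payload 5.1 kg.
Tool frame: the origin (TCP) lies between the finger pads; the fingertips stand 17 mm ahead of it and the grasp point (between the pads) lies 2 mm behind it; z points along the fingers, y is the line along which they close (so a half turn about z gives the same grasp; the last joint's range is limited). The gripper opens to 85 mm and grips with 20 to 120 N. Pads are 22 mm wide; open, the fingers measure 114 mm over their backs; the gripper's body (76 mm by 85 mm) begins 54 mm behind the grasp point. The pads swing forward as they close: fully open they stand 13 mm farther back than shut.
Start: joints at [-1.412, 0.124, 1.65, -0, 1.367, -0.083], TCP at [0.156, -0.631, 0.248] pointing down, gripper open.
Joint ranges: [-2.61, 2.61], [-1.02, 2.33], [0.03, 2.71], [-1.35, 4.49], [0.32, 2.68], [-2.91, 2.91]. Speed limits (rad/s): [2.57, 2.57, 3.14, 3.14, 3.14, 3.14].

INTERFACE

Orientations are given as a unit quaternion [w, x, y, z].
In Python, from bench import sense, capture, camera_info, finish_job gives the robot as it stands.
- The arm moves only by the tool step_arm, never from a script. Its arguments are lists of equal length, an entry for each row: "offset": the shift along the tool's x, y, z in m, a list of three; "delta_rot": the turn, a rotation vector about the tool's x, y, z in rad, a list of three. In form: {"offset": [[tx, ty, tz], ...], "delta_rot": [[wx, wy, wz], ...]}. A call has 1 to 12 rows; each row shifts and turns the commanded pose from where the row before left it, along the tool's axes as they then stand; what a row does not reach is not made up. A row lasts 1/10 s, in which the tool goes at most 50 mm and 8.59 degrees, less where a joint would pass 70% of its speed; a pose out of reach is approached as far as the arm can. A call is refused whole if a number of a shift passes 0.05 or a number of a turn 0.15, either way. A call with a gripper value outside its range is refused whole. "jaw" is the opening, from 0 (shut) to 1 (fully open), set as the call begins (left out, the last holds). The fingers move at their own pace and stop on an object; "newtons" is the grip in N (left out, the last holds). Time passes only in rows, so rows that do not move let the fingers close. It gives the time, the measured TCP pose, the force, the opening and the grip force at its end, in the units of the state.
- sense(): the state, without advancing time (a new reading comes with each control period).
- capture(name): name is "scene" or "top"; returns (picture, depth): 420x560x3 uint8, red, green, blue; 420x560 float32, m along the optical axis (not along the pixel's ray), 0 where there is no reading.
- camera_info(name): a dict with "mtx" (3x3 intrinsics, pixels), "rvec" (rotation vector, rad) and "tvec" (3), from world to camera coordinates, as OpenCV has them. Camera axes: x right, y down, z forward; pixel columns grow to the right and rows downward; lengths in m; the calibration is good to about 2 mm. A picture is of the moment at which its call begins. camera_info takes no time and is no camera call.
- finish_job(): hands the job in; it is judged then, once.
The state is a dict: "time_s": time; "joint_pos": joint angles; "qd": joint speeds; "effort": joint torques, N m; "tcp_pos": TCP position; "eef_rot": TCP orientation; "ft_force": force on the tool from outside, world axes, zero at the start; "torque": the same for the moment, N m; "opening": finger opening in m; "finger_force": force on a finger pad.
Only numpy, scipy, OpenCV 4.12 (cv2) and the standard library are available. Lean on these libraries where they do the work, as an engineer would, in place of code of your own. Each camera call takes 0.05 s, during which the arm holds its last target. There are 200 camera calls.

## Working session

There is one attempt and no reset: what is moved stays moved. The work goes in short steps, Python scripts to look and compute and a tool call to move; the robot and the scene stay as the last step left them, time stands still between calls to the robot, and variables do not carry over. Pictures are saved under pics/ and viewed, at most 10 in all, crops included, and the job is handed in when it is done.

Besides the shell and the picture viewer there is one more tool, called after ">>>" by a JSON object that holds its "api" and its "payload". step_arm: Moves the arm, as the interface text tells. Its arguments: {"type":"object","properties":{"offset":{"type":"array","items":{"type":"array","items":{"type":"number"}}},"delta_rot":{"type":"array","items":{"type":"array","items":{"type":"number"}}},"jaw":{"type":"number"},"newtons":{"type":"number"}},"required":["offset","delta_rot"]}

```bash
ls; mkdir -p pics; cat > h.py <<'E'
import numpy as np, cv2
from bench import *
def cam(n):
    c=camera_info(n); R=cv2.Rodrigues(np.array(c['rvec'],float))[0]; return np.array(c['mtx'],float),R,np.array(c['tvec'],float).ravel()
def cloud(n,d):
    K,R,t=cam(n); v,u=np.mgrid[:d.shape[0],:d.shape[1]]
    P=np.stack([(u-K[0,2])/K[0,0]*d,(v-K[1,2])/K[1,1]*d,d],-1)
    W=(P-t)@R; W[d==0]=np.nan; return W
E
python3 - <<'E'
from h import *
print(sense())
for n in ('scene','top'):
    p,d=capture(n); cv2.imwrite(f'pics/{n}0.png',p[:,:,::-1]); np.savez(f'{n}0.npz',p=p,d=d)
    K,R,t=cam(n); print(n,-R.T@t, R[2])
E
```

```text
pics
{'time_s': 0.0, 'joint_pos': array([-1.41163993e+00,  1.24519111e-01,  1.65170287e+00, -1.87074814e-05,
        1.36750896e+00, -8.26019492e-02]), 'qd': array([-0.00036319,  0.00072653, -0.00074958,  0.00117612,  0.00146563,
       -0.0005804 ]), 'effort': array([-1.94911379e-03, -4.23613501e+01, -3.65455842e+01, -1.88332388e-04,
        7.02600679e-03,  8.41833355e-06]), 'tcp_pos': array([ 0.15548871, -0.6305207 ,  0.24702686]), 'eef_rot': array([-1.06800785e-03,  9.92702208e-01,  1.20586825e-01, -5.00661698e-05]), 'ft_force': array([ 0.47758842, -0.34450073,  0.5050491 ]), 'torque': array([-0.01317878, -0.02605527,  0.00383806]), 'finger_force': 0.0, 'opening': 0.08527182112061803}
scene [0.21023886 0.38164803 0.79068392] [ 0.47280564 -0.47005277 -0.74532222]
top [ 0.45168471 -0.00791457  1.12420655] [ 0.15764095 -0.00748576 -0.98746812]
```

View pics/scene0.png

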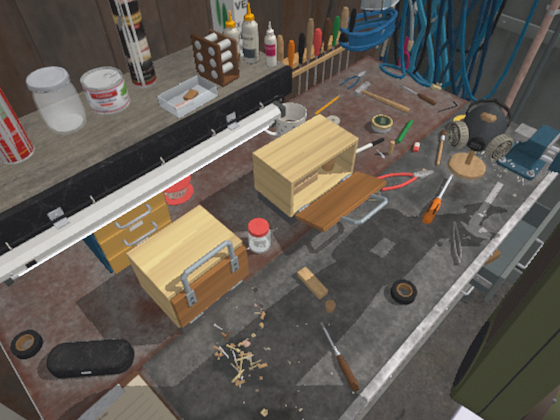

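View pics/top0.png

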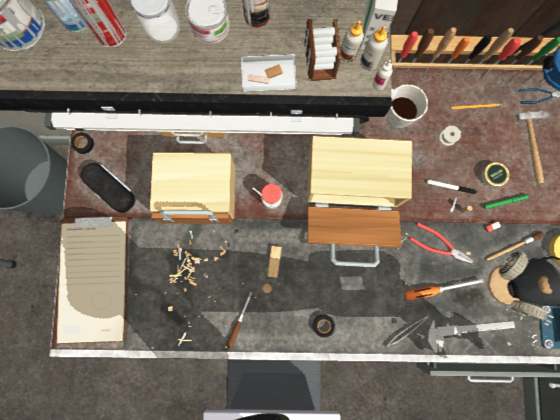

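The scene view shows the wide cabinet (around 305,165) with its door open and its bar near (370,212), and the narrow cabinet (around 190,265) shut with its bar near (210,257). In the top view the wide bar is at about (357,262) and the narrow bar at about (190,213). Next I'll measure both.

```bash
python3 - <<'E'
from h import *
z=np.load('top0.npz'); p,d=z['p'],z['d']; W=cloud('top',d)
hsv=cv2.cvtColor(p,cv2.COLOR_RGB2HSV)
def box(name,u0,v0,u1,v1,f):
    w=W[v0:v1,u0:u1].reshape(-1,3); h=hsv[v0:v1,u0:u1].reshape(-1,3)
    m=f(w,h)&np.isfinite(w[:,0]); q=w[m]
    if len(q)<8: print(name,len(q));return
    print(name,len(q),'mean',q.mean(0).round(4),'lo',np.percentile(q,2,0).round(4),'hi',np.percentile(q,98,0).round(4))
    r=cv2.minAreaRect(q[:,:2].astype(np.float32)*1000); print('  rect',np.round(r[0],1),np.round(r[1],1),round(r[2],2)); print('  line',np.polyfit(q[:,1],q[:,0],1))
box('wide top',305,130,420,205,lambda w,h:abs(w[:,2]-.155)<.006)
box('narrow top',145,145,245,225,lambda w,h:abs(w[:,2]-.155)<.006)
box('narrow bar',145,195,245,225,lambda w,h:(w[:,2]>.188))
box('wide panel',300,203,410,248,lambda w,h:(h[:,1]>110)&(w[:,2]>.03))
box('wide bar',325,256,390,272,lambda w,h:(w[:,2]>.025)&(w[:,2]<.15))
box('wide handle',325,246,390,272,lambda w,h:(w[:,2]>.025)&(w[:,2]<.15))
for s,(u0,v0,u1,v1) in dict(lamp=(60,115,355,130),shelf=(10,95,380,110),shelftop=(10,20,380,85)).items():
    w=W[v0:v1,u0:u1].reshape(-1,3); print(s,np.nanpercentile(w,[2,50,98],axis=0).round(3).tolist())
z=np.load('scene0.npz'); p,d=z['p'],z['d']; W=cloud('scene',d); hsv=cv2.cvtColor(p,cv2.COLOR_RGB2HSV)
box('S narrow bar',175,235,245,290,lambda w,h:(w[:,2]>.188))
box('S narrow top',120,200,250,300,lambda w,h:abs(w[:,2]-.155)<.005)
box('S wide handle',330,190,390,230,lambda w,h:(h[:,1]<60)&(w[:,2]>.03)&(w[:,2]<.15))
box('S wide panel',295,170,390,235,lambda w,h:(h[:,1]>130)&(w[:,2]>.03)&(w[:,2]<.14)&(w[:,0]<.52))
E
```

```text
wide top 5634 mean [ 0.7017 -0.1878  0.1527] lo [ 0.6401 -0.2933  0.1495] hi [ 0.765  -0.0833  0.1562]
  rect [ 702.7 -187.9] [218.9 131.3] 88.13
  line [0.02260168 0.70598351]
narrow top 4472 mean [0.6625 0.1834 0.1529] lo [0.6014 0.1022 0.1496] hi [0.7248 0.265  0.1564]
  rect [654.1 183.9] [146.5 170.5] 1.02
  line [-0.00425676  0.66325645]
narrow bar 255 mean [0.589  0.1814 0.1961] lo [0.5845 0.1314 0.1898] hi [0.5939 0.2326 0.201 ]
  rect [589.3 182.1] [  9.5 105.4] 0.92
  line [-0.01640347  0.59194354]
wide panel 3365 mean [ 0.5797 -0.1835  0.0716] lo [ 0.5374 -0.2868  0.0556] hi [ 0.6238 -0.0798  0.0863]
  rect [ 581.2 -184.4] [216.3  89.4] 87.97
  line [0.02939648 0.58507816]
wide bar 252 mean [ 0.496  -0.1826  0.0987] lo [ 0.4883 -0.2352  0.0918] hi [ 0.5097 -0.1293  0.1033]
  rect [ 499.3 -182.2] [ 22.8 109.8] 0.96
  line [4.00706362e-04 4.96029736e-01]
wide handle 351 mean [ 0.5043 -0.1855  0.0951] lo [ 0.4885 -0.2469  0.0785] hi [ 0.5353 -0.1283  0.1031]
  rect [ 511.5 -194.8] [ 46.6 135.4] 0.72
  line [-0.06345767  0.49248682]
lamp [[0.753, -0.146, 0.227], [0.766, 0.14, 0.242], [0.78, 0.424, 0.259]]
shelf [[0.782, -0.182, 0.258], [0.784, 0.156, 0.302], [0.801, 0.498, 0.307]]
shelftop [[0.819, -0.171, 0.3], [0.877, 0.157, 0.304], [0.947, 0.487, 0.389]]
S narrow bar 368 mean [0.5898 0.1874 0.1989] lo [0.5864 0.1337 0.1906] hi [0.5953 0.2358 0.203 ]
  rect [591.1 183.5] [ 10.1 109.5] 0.49
  line [-0.00677542  0.59109849]
S narrow top 5361 mean [0.6663 0.1908 0.1563] lo [0.5903 0.1033 0.1507] hi [0.799  0.267  0.1589]
  rect [699.2 184.4] [234.5 170.5] 0.75
  line [-0.00266657  0.66682614]
S wide handle 319 mean [ 0.5056 -0.1765  0.0978] lo [ 0.4894 -0.2329  0.0819] hi [ 0.5386 -0.1271  0.1058]
  rect [ 514.5 -180. ] [112.5  49.7] 88.0
  line [0.02835287 0.51058472]
S wide panel 0
```

```bash
python3 - <<'E'
from h import *
Ws=[]
for n,(u0,v0,u1,v1) in dict(top=(325,246,390,272),scene=(330,190,395,230)).items():
    z=np.load(n+'0.npz'); p,d=z['p'],z['d']; W=cloud(n,d); hsv=cv2.cvtColor(p,cv2.COLOR_RGB2HSV)
    w=W[v0:v1,u0:u1].reshape(-1,3); m=(w[:,2]>.085)&(w[:,2]<.12)&(w[:,0]<.499)&(abs(w[:,1]+.182)<.06); q=w[m]
    print(n,len(q),np.median(q,0).round(4),np.percentile(q,[3,97],axis=0).round(4).tolist(),np.polyfit(q[:,1],q[:,0],1).round(4))
    # obstacles near path
    f=W.reshape(-1,3); k=(f[:,0]>.05)&(f[:,0]<.58)&(f[:,2]>.1)&(f[:,1]<.3)
    g=f[k]; h,e,_=np.histogram2d(g[:,0],g[:,1],bins=[np.arange(.05,.6,.1),np.arange(-.8,.31,.1)])
    for i in range(len(h)):
        for j in range(h.shape[1]):
            if h[i,j]>20:
                s=g[(abs(g[:,0]-(.1+.1*i))<.05)&(abs(g[:,1]-(-.75+.1*j))<.05)]; print('  ',round(.1+.1*i,2),round(-.75+.1*j,2),np.percentile(s[:,2],98).round(3))
z=np.load('top0.npz'); W=cloud('top',z['d'])
# front face top edge of the wide cabinet, panel plane fit
w=W[208:240,315:395].reshape(-1,3); w=w[np.isfinite(w[:,0])]
c=np.linalg.lstsq(np.c_[w[:,:2],np.ones(len(w))],w[:,2],rcond=None)[0]; print('panel slope',c, 'angle',np.pi/2-np.arctan(np.hypot(c[0],c[1])))
E
```

```text
top 199 [ 0.4939 -0.1825  0.0994] [[0.4884, -0.2284, 0.0955], [0.4986, -0.1357, 0.1033]] [0.0225 0.4976]
   0.2 -0.05 0.225
   0.2 0.05 0.21
   0.4 -0.55 0.18
   0.5 -0.55 0.187
   0.5 -0.15 0.104
scene 160 [ 0.4936 -0.1786  0.103 ] [[0.4893, -0.2242, 0.0985], [0.4982, -0.1353, 0.1059]] [0.0276 0.4987]
   0.1 0.05 0.391
   0.2 -0.05 0.443
   0.2 0.05 0.463
   0.3 -0.75 0.107
   0.3 -0.65 0.107
   0.4 -0.75 0.107
   0.4 -0.65 0.181
   0.4 -0.55 0.184
   0.5 -0.65 0.186
   0.5 -0.55 0.192
   0.5 -0.25 0.106
   0.5 -0.15 0.106
panel slope [-0.4421753   0.02781526  0.3330902 ] angle 1.1537376190374358
```

>>> {"api": "step_arm", "payload": {"offset": [[0.0364,-0.0296,0.005],[0.0364,-0.0296,0.005],[0.0364,-0.0296,0.005],[0.0364,-0.0296,0.005],[0.0364,-0.0296,0.005],[0.0364,-0.0296,0.005],[0.0364,-0.0296,0.005],[0.0364,-0.0296,0.005],[0.0364,-0.0296,0.005],[0.0364,-0.0296,0.005],[0.0364,-0.0296,0.005],[0.0364,-0.0296,0.005]], "delta_rot": [[0,0,0],[0,0,0],[0,0,0],[0,0,0],[0,0,0],[0,0,0],[0,0,0],[0,0,0],[0,0,0],[0,0,0],[0,0,0],[0,0,0]], "jaw": 0.45}}

```text
time_s: 1.3
tcp_pos: [0.4953, -0.1797, 0.1879]
eef_rot: [-0.0, 0.993, 0.121, -0.0]
ft_force: [0.2, -1.0, 0.6]
opening: 0.0385
finger_force: 0.0
```

>>> {"api": "step_arm", "payload": {"offset": [[0,0,0],[0,0,0],[0,0,0],[0,0,0],[0,0,0],[0,0,0],[0,0,0],[0,0,0],[0,0,0],[0,0,0]], "delta_rot": [[0,0,-0.145],[0,0,-0.145],[0,0,-0.145],[0,0,-0.145],[0,0,-0.145],[0,0,-0.145],[0,0,-0.145],[0,0,-0.145],[0,0,-0.145],[0,0,0]]}}

```text
time_s: 2.3
tcp_pos: [0.4944, -0.1815, 0.1878]
eef_rot: [-0.0, 0.716, 0.698, -0.0]
ft_force: [0.6, 0.1, 0.1]
opening: 0.0381
finger_force: 0.0
```

```bash
python3 - <<'E'
from h import *
p,d=capture('scene'); c=p[100:300,240:480]; cv2.imwrite('pics/s1.png',cv2.resize(c,None,fx=3,fy=3)[:,:,::-1])
E
```

```text
(no output)
```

View pics/s1.png

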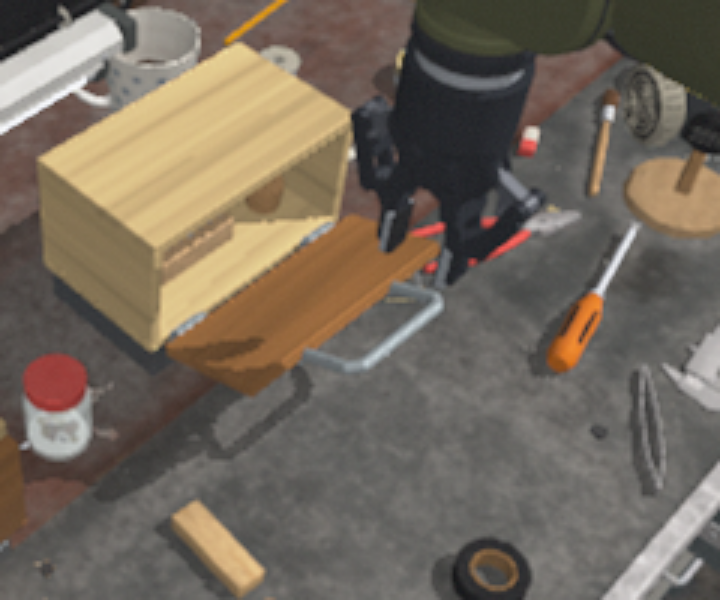

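The picture shows the open gripper above the wide bar, with its tips near crop pixels (390,245) and (455,280). The bar runs from (355,365) to (435,300). I'll descend so that the fingers straddle it.

>>> {"api": "step_arm", "payload": {"offset": [[0,0,0.018],[0,0,0.018],[0,0,0.018],[0,0,0.018],[0,0,0.018],[0,0,0.0]], "delta_rot": [[0,0,0],[0,0,0],[0,0,0],[0,0,0],[0,0,0],[0,0,0]]}}

```text
time_s: 2.95
tcp_pos: [0.4925, -0.1806, 0.0952]
eef_rot: [-0.003, 0.716, 0.698, -0.001]
ft_force: [-0.5, -0.6, 0.5]
opening: 0.0386
finger_force: 0.0
```

>>> {"api": "step_arm", "payload": {"offset": [[0,0,0],[0,0,0],[0,0,0],[0,0,0],[0,0,0],[0,0,0]], "delta_rot": [[0,0,0],[0,0,0],[0,0,0],[0,0,0],[0,0,0],[0,0,0]], "jaw": 0, "newtons": 30}}

```text
time_s: 3.55
tcp_pos: [0.4938, -0.1819, 0.0992]
eef_rot: [-0.001, 0.716, 0.698, -0.001]
ft_force: [-5.0, -0.6, 0.9]
opening: 0.0088
finger_force: 29.4
```

>>> {"api": "step_arm", "payload": {"offset": [[0,0.0057,-0.0137],[0,0.0071,-0.0131],[0,0.0084,-0.0123],[0,0.0096,-0.0114],[0,0.0107,-0.0103],[0,0.0117,-0.0092]], "delta_rot": [[0,0,0],[0,0,0],[0,0,0],[0,0,0],[0,0,0],[0,0,0]]}}

```text
time_s: 4.15
tcp_pos: [0.5466, -0.1837, 0.1721]
eef_rot: [-0.001, 0.716, 0.698, -0.002]
ft_force: [-11.0, -0.4, 11.0]
opening: 0.0086
finger_force: 29.5
```

>>> {"api": "step_arm", "payload": {"offset": [[0,0.0126,-0.0079],[0,0.0133,-0.0066],[0,0.0139,-0.0052],[0,0.0144,-0.0038],[0,0.0147,-0.0023],[0,0.0148,-0.0008]], "delta_rot": [[0,0,0],[0,0,0],[0,0,0],[0,0,0],[0,0,0],[0,0,0]]}}

```text
time_s: 4.75
tcp_pos: [0.6317, -0.1862, 0.1989]
eef_rot: [0.001, 0.716, 0.698, -0.002]
ft_force: [-46.3, -0.8, 24.3]
opening: 0.0089
finger_force: 34.8
```

>>> {"api": "step_arm", "payload": {"offset": [[0,0.003,0],[0,0,0],[0,0,0]], "delta_rot": [[0,0,0],[0,0,0],[0,0,0]]}}

```text
time_s: 5.05
tcp_pos: [0.6312, -0.1862, 0.199]
eef_rot: [-0.003, 0.716, 0.698, -0.004]
ft_force: [-22.0, -1.0, 13.2]
opening: 0.0089
finger_force: 31.6
```

>>> {"api": "step_arm", "payload": {"offset": [[0,0,0],[0,0,0],[0,0,0],[0,0,0],[0,0,0],[0,0,-0.015],[0,0,-0.03],[0,0,-0.03],[0,0,-0.015]], "delta_rot": [[0,0,0],[0,0,0],[0,0,0],[0,0,0],[0,0,0],[0,0,0],[0,0,0],[0,0,0],[0,0,0]], "jaw": 0.45}}

```text
time_s: 5.95
tcp_pos: [0.6357, -0.1854, 0.2898]
eef_rot: [0.003, 0.716, 0.699, 0.001]
ft_force: [0.4, -0.4, 1.1]
opening: 0.0384
finger_force: 0.0
```

```bash
cat > meas.py <<'E'
from h import *
import sys
for n in ('scene','top'):
    p,d=capture(n); W=cloud(n,d); cv2.imwrite(f'pics/{n}_{sys.argv[1]}.png',p[:,:,::-1]); w=W.reshape(-1,3)
    for nm,y,x in (('wide',-.185,.63),('narrow',.183,.59)):
        for lo,hi,s in ((.185,.206,'high'),(.04,.07,'low')):
            xx=x if s=='high' else x-.145
            q=w[(w[:,2]>lo)&(w[:,2]<hi)&(abs(w[:,1]-y)<.06)&(abs(w[:,0]-xx)<.03)]
            print(n,nm,s,len(q),np.median(q,0).round(4) if len(q) else '')
print(sense()['tcp_pos'],sense()['time_s'])
E
python3 meas.py a
```

```text
scene wide high 205 [ 0.6296 -0.1787  0.199 ]
scene wide low 0 
scene narrow high 383 [0.5891 0.1882 0.1997]
scene narrow low 0 
top wide high 48 [ 0.6304 -0.1408  0.1928]
top wide low 0 
top narrow high 256 [0.5888 0.1816 0.1964]
top narrow low 0 
[ 0.63592017 -0.18544803  0.28934686] 6.05
```

View pics/scene_a.png

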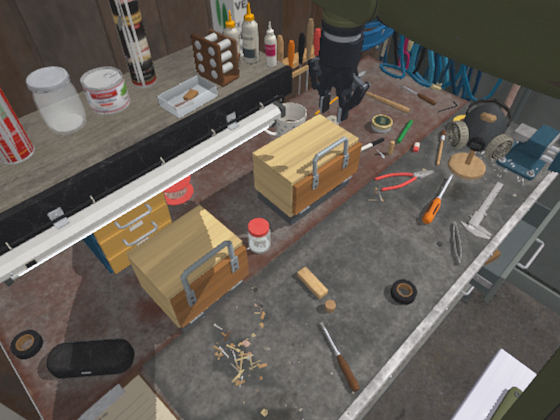

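The wide front is now upright, with its bar near (332,150), measured at x 0.630 and z 0.197. The narrow bar is near (210,257), at about (0.589, 0.183, 0.197). I'll move over it next.

>>> {"api": "step_arm", "payload": {"offset": [[0.0368,-0.0058,0],[0.0368,-0.0058,0],[0.0368,-0.0058,0],[0.0368,-0.0058,0],[0.0368,-0.0058,0],[0.0368,-0.0058,0],[0.0368,-0.0058,0],[0.0368,-0.0058,0],[0.0368,-0.0058,0],[0.0368,-0.0058,0],[0,0,0],[0,0,0]], "delta_rot": [[0,0,0],[0,0,0],[0,0,0],[0,0,0],[0,0,0],[0,0,0],[0,0,0],[0,0,0],[0,0,0],[0,0,0],[0,0,-0.034],[0,0,0]]}}

```text
time_s: 7.25
tcp_pos: [0.5844, 0.1853, 0.2828]
eef_rot: [-0.001, 0.703, 0.711, -0.001]
ft_force: [0.1, -1.3, 0.2]
opening: 0.0384
finger_force: 0.0
```

>>> {"api": "step_arm", "payload": {"offset": [[-0.001,0.0045,0.018],[0,0,0.018],[0,0,0.018],[0,0,0.018],[0,0,0.018],[0,0,0.0]], "delta_rot": [[0,0,0],[0,0,0],[0,0,0],[0,0,0],[0,0,0],[0,0,0]]}}

```text
time_s: 7.85
tcp_pos: [0.5872, 0.1818, 0.1888]
eef_rot: [-0.003, 0.704, 0.71, -0.004]
ft_force: [-0.9, -0.8, -0.6]
opening: 0.0386
finger_force: 0.0
```

>>> {"api": "step_arm", "payload": {"offset": [[0,0,0],[0,0,0],[0,0,0],[0,0,0],[0,0,0],[0,0,0]], "delta_rot": [[0,0,0],[0,0,0],[0,0,0],[0,0,0],[0,0,0],[0,0,0]], "jaw": 0, "newtons": 30}}

```text
time_s: 8.45
tcp_pos: [0.5903, 0.1831, 0.1956]
eef_rot: [0.001, 0.704, 0.711, 0.0]
ft_force: [0.7, -2.1, -1.3]
opening: 0.0085
finger_force: 29.3
```

>>> {"api": "step_arm", "payload": {"offset": [[0,-0.0142,0.0007],[0,-0.0141,0.0021],[0,-0.0138,0.0035],[0,-0.0134,0.0048],[0,-0.0129,0.0061],[0,-0.0122,0.0073],[0,-0.0114,0.0085],[0,-0.0105,0.0096]], "delta_rot": [[0,0,0],[0,0,0],[0,0,0],[0,0,0],[0,0,0],[0,0,0],[0,0,0],[0,0,0]]}}

```text
time_s: 9.25
tcp_pos: [0.4882, 0.1822, 0.1537]
eef_rot: [0.001, 0.704, 0.711, 0.001]
ft_force: [3.1, -3.1, -0.1]
opening: 0.0085
finger_force: 30.1
```

>>> {"api": "step_arm", "payload": {"offset": [[0,-0.0096,0.0105],[0,-0.0085,0.0114],[0,-0.0073,0.0122],[0,-0.0061,0.0129],[0,-0.0048,0.0134],[0,-0.0035,0.0138],[0,-0.0021,0.0141],[0,-0.0007,0.0142]], "delta_rot": [[0,0,0],[0,0,0],[0,0,0],[0,0,0],[0,0,0],[0,0,0],[0,0,0],[0,0,0]]}}

```text
time_s: 10.05
tcp_pos: [0.4453, 0.1822, 0.0494]
eef_rot: [0.0, 0.704, 0.711, 0.001]
ft_force: [-3.5, -2.8, 49.6]
opening: 0.0083
finger_force: 36.6
```

>>> {"api": "step_arm", "payload": {"offset": [[0,0,0.003],[0,0,0],[0,0,0]], "delta_rot": [[0,0,0],[0,0,0],[0,0,0]]}}

```text
time_s: 10.35
tcp_pos: [0.4453, 0.1824, 0.0481]
eef_rot: [-0.001, 0.704, 0.711, -0.0]
ft_force: [-2.0, -2.1, 13.3]
opening: 0.0086
finger_force: 33.0
```

>>> {"api": "step_arm", "payload": {"offset": [[0,0,0],[0,0,0],[0,0,0],[0,0,0],[0,0,0],[0,0,-0.015],[0,0,-0.03],[0,0,-0.04],[0,0,-0.04],[0,0,-0.04],[0,0,0],[0,0,0]], "delta_rot": [[0,0,0],[0,0,0],[0,0,0],[0,0,0],[0,0,0],[0,0,0],[0,0,0],[0,0,0],[0,0,0],[0,0,0],[0,0,0],[0,0,0]], "jaw": 0.45}}

```text
time_s: 11.55
tcp_pos: [0.4453, 0.1821, 0.213]
eef_rot: [0.001, 0.704, 0.711, 0.001]
ft_force: [-0.9, -0.9, -1.6]
opening: 0.0382
finger_force: 0.0
```

```bash
python3 meas.py b
```

```text
scene wide high 0 
scene wide low 0 
scene narrow high 0 
scene narrow low 444 [0.4482 0.1903 0.0552]
top wide high 247 [ 0.6293 -0.1844  0.1962]
top wide low 0 
top narrow high 0 
top narrow low 180 [0.4472 0.1535 0.0515]
[0.44391353 0.18167566 0.21023992] 11.65
```

View pics/scene_b.png

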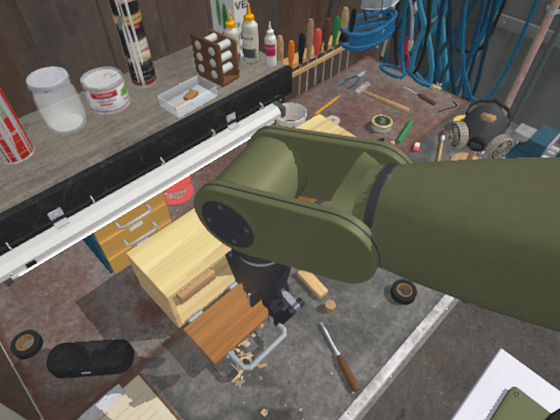

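In the last view the narrow front lies flat, with its bar near (262,350). Its centre measures about z 0.050. The wide bar still measures x 0.629 and z 0.196, so that front is shut, and the arm is clear of both.

```bash
python3 -c "
from bench import *
print(finish_job())"
```

```text
the job is handed in; nothing more can be done
None
```

The wide cabinet's drop-front is shut and stayed shut, the narrow one was then lowered flat and released, and I handed the job in at about 12 s with the robot touching nothing.

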